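# Point out bottle and flask for the assistant, then call

### The arm

A 6-joint arm with a two-finger parallel gripper is mounted at the origin on a cart in front of the work surface, level with it; the furniture and walls round the work are solid. World frame = base frame: x ahead of the robot, y to its left, z up, the work surface at z = 0. Lengths are in m, angles in rad, forces in N, time in s.
With the tool pointing down it reaches from about 0.4 to 0.825 m from the base axis. Payload 7 kg.
Tool frame: the origin (TCP) lies between the finger pads, 19 mm behind the fingertips; this is the grasp point; z points along the fingers, y is the line along which they close (so a half turn about z gives the same grasp; the last joint's range is limited). The gripper opens to 88 mm and grips with 3 to 60 N. Pads are 19 mm wide; open, the fingers measure 130 mm over their backs; the gripper's body (78 mm by 193 mm) begins 47 mm behind the grasp point.
Start: joints at [1.551, 0.359, 0.012, 0, -1.224, -0.288], TCP at [0.205, 0.643, 0.245] pointing down, gripper open.
Joint ranges: [-3.07, 3.07], [-1.43, 2.12], [-1.02, 1.25], [-3.03, 1.67], [-3.05, -0], [-3.03, 3.03]. Speed limits (rad/s): [2.39, 2.39, 3.01, 3.14, 3.14, 3.14].

### API

Orientations are given as [roll, pitch, yaw] about the fixed x, y, z axes, in that order (R = Rz(yaw) Ry(pitch) Rx(roll)).
In Python, from station import arm gives the robot as it stands.
- The arm moves only by the shell command python3 -m crank 'ROWS' [OPENING] [FORCE]. ROWS is JSON, a list that holds one entry, the list of rows, each a list of 4 numbers: the shift along the tool's x, y, z in units of 25 mm (1.0 is 25 mm), then the turn about the tool's z in units of 5 degrees (1.0 is 5 degrees). A call has 1 to 12 rows; each row is the pose to reach, as a shift and turn from the pose commanded when the call began, along the tool's axes at that moment; what a row does not reach only later rows make up. A row lasts 1/8 s, in which the tool goes at most 62.5 mm and 10.7 degrees, less where a joint would pass 70% of its speed; a pose out of reach is approached as far as the arm can. A call with a gripper value outside its range is refused whole. OPENING is the closure, from 0 (fully open) to 1 (shut), set as the call begins (- or left out, the last holds). The fingers move at their own pace and stop on an object; FORCE is the grip in N (left out, the last holds). Time passes only in rows, so rows that repeat a pose let the fingers close. It gives the time, the measured TCP pose, the force, the opening and the grip force at its end, in the units of the state.
- arm.get_state(): the state, without advancing time (a new reading comes with each control period).
- arm.grab_frame(name): name is "scene" or "top"; returns (picture, depth): 384x512x3 uint8, red, green, blue; 384x512 float32, m along the optical axis (not along the pixel's ray), 0 where there is no reading.
- arm.get_calibration(name): a dict with "mtx" (3x3 intrinsics, pixels), "R" (3x3) and "t" (3): a world point X has camera coordinates R X + t. Camera axes: x right, y down, z forward; pixel columns grow to the right and rows downward; lengths in m; the calibration is good to about 2 mm. A picture is of the moment at which its call begins. get_calibration takes no time and is no camera call.
- arm.job_done(): hands the job in; it is judged then, once.
Trained networks look in the newest picture that a camera, given by its name, has taken for a name from the list of things; names that differ only in an ending like _2 or _b are one class to them, and where a whole thing is asked for, a point or a joint stands for the part that bears it (a point fixed in the world has none). Each returns a list of dicts, best first, with "score" (0 to 1); they miss things now and then, are a little off and sometimes report something else, mostly with a low value. They report only what shows in the picture. A call takes as long as a camera call. They do not tell look-alikes from the thing itself.
- arm.recognise(thing, camera): "extent" ([left, top, width, height] in pixels, round what is visible of it).
- arm.trace(thing, camera): "mask" (384x512 bool, what is visible of it) and "extent" ([left, top, width, height] in pixels, round what is visible of it).
The state is a dict: "t": time; "q": joint angles; "qd": joint speeds; "joint_efforts": joint torques, N m; "eef_pos": TCP position; "ee_rot": TCP orientation; "force": force on the tool from outside, world axes, zero at the start; "moment": the same for the moment, N m; "width": finger opening in m; "gripper_force": force on a finger pad.
Only numpy, scipy, OpenCV 4.12 (cv2) and the standard library are available. Lean on these libraries where they do the work, as an engineer would, in place of code of your own. Each camera call takes 0.05 s, during which the arm holds its last target. There are 200 camera calls.

### The job

Show the lab assistant what to pour into what: with the tool pointing down, hold the fingertips just above the cap of the tallest of the three reagent bottles (centred, within about 5 cm, no contact) for at least two seconds, then do the same above the mouth of the conical flask. Then press the call button on the bench all the way down, let it spring back and draw clear. Do not touch or move any bottle or vessel, and do not point at the other two bottles or the beaker.

Things in the scene. Friction and masses are not known exactly. Their poses are not given: they have to be found in the camera images.
- bottle_tall: the tallest of the three round screw-cap reagent bottles, 62 mm diameter, 124 mm high, cap 38 mm diameter. Stands loose and upright (up to 2 degrees of lean) on the bench. Origin: centre of its underside; z up. The three bottles swap places between runs, and so do flask, beaker and call button.
- bottle_tall_top (a point): centre of its flat cap top (bottle_tall), 124 mm above its underside
- bottle_mid: the middle-sized reagent bottle, 56 mm diameter, 112 mm high, cap 33 mm diameter; must not be pointed at or touched. Stands loose and upright (up to 2 degrees of lean) on the bench. Origin: centre of its underside; z up. The three bottles swap places between runs, and so do flask, beaker and call button.
- bottle_mid_top (a point): centre of its cap top (bottle_mid), 112 mm above its underside
- bottle_small: the smallest reagent bottle, 50 mm diameter, 100 mm high, cap 30 mm diameter; must not be pointed at or touched. Stands loose and upright (up to 2 degrees of lean) on the bench. Origin: centre of its underside; z up. The three bottles swap places between runs, and so do flask, beaker and call button.
- bottle_small_top (a point): centre of its cap top (bottle_small), 100 mm above its underside
- conical: clear conical flask with a narrow neck, 62 mm diameter at the base, 104 mm high. Stands loose and upright (up to 2 degrees of lean) on the bench. Origin: centre of its underside; z up. The three bottles swap places between runs, and so do flask, beaker and call button.
- conical_top (a point): centre of its mouth (conical), 104 mm above its underside
- straight: clear straight-sided beaker, 52 mm diameter, 70 mm high; must not be pointed at or touched. Stands loose and upright (up to 2 degrees of lean) on the bench. Origin: centre of its underside; z up. The three bottles swap places between runs, and so do flask, beaker and call button.
- straight_top (a point): centre of its open mouth (straight), 70 mm above its underside
- call_top (a point): centre of the top of the round grey push button, 36 mm diameter, in a low white housing fixed to the bench; press straight down here
- call (a joint): travel of the spring push button: 0 released, grows as it is pressed, 0.006 m fully down (takes about 5 N); springs back by itself; it counts as pressed beyond 0.004 m
Things that resemble listed ones, but are neither listed nor needed, are in the scene too. Of the things shaped like the part that bears call_top, the white one is meant.

How it is judged:
On the way, in this order (a step that is already met when the one before it is completed fails the run):
1. the tool points down at the cap of the tallest bottle and dwells two seconds (TCP within 20 mm sideways and 75 mm above) (horizontal distance between the grasp point and bottle_tall_top below 0.02 m and z of the grasp point in the frame of bottle_tall_top between 0.015 and 0.075 m and angle between the grasp point's own z axis and vertical above 2.5 rad), for 2 s.
2. the tool points down at the mouth of the conical flask and dwells two seconds (TCP within 20 mm sideways and 75 mm above) (horizontal distance between the grasp point and conical_top below 0.02 m and z of the grasp point in the frame of conical_top between 0.015 and 0.075 m and angle between the grasp point's own z axis and vertical above 2.5 rad), for 2 s.
3. the call button is pressed down by the robot (value of joint call above 0.004 m), for 0.02 s.
At the end, for the whole second after the job is handed in: The button is back up (less than 1.5 mm down); all three bottles, the flask and the beaker stand upright within 10 mm of where they stood (value of joint call below 0.0015 m and distance of each of bottle_tall, bottle_mid, bottle_small, conical, straight from where it was at the start of the episode below 0.01 m and angle between each of bottle_tall, bottle_mid, bottle_small, conical, straight's own z axis and vertical below 0.1 rad); the robot touches nothing.
It fails at once if the robot touches a bottle, the flask or the beaker (contact force between any of the arm, the fingers and bottle_tall above 0.2 N or contact force between any of the arm, the fingers and bottle_mid above 0.2 N or contact force between any of the arm, the fingers and bottle_small above 0.2 N or contact force between any of the arm, the fingers and conical above 0.2 N or contact force between any of the arm, the fingers and straight above 0.2 N).
It fails at once if a bottle, the flask or the beaker is moved, lifted or tipped (distance of any of bottle_tall, bottle_mid, bottle_small, conical, straight from where it was at the start of the episode above 0.015 m or angle between any of bottle_tall, bottle_mid, bottle_small, conical, straight's own z axis and vertical above 0.2 rad).
It fails at once if the tool is lowered close over a wrong bottle or the beaker (TCP within 20 mm sideways and 45 mm above its top) ((horizontal distance between the grasp point and bottle_mid_top below 0.02 m and z of the grasp point in the frame of bottle_mid_top between 0.015 and 0.045 m) or (horizontal distance between the grasp point and bottle_small_top below 0.02 m and z of the grasp point in the frame of bottle_small_top between 0.015 and 0.045 m) or (horizontal distance between the grasp point and straight_top below 0.02 m and z of the grasp point in the frame of straight_top between 0.015 and 0.045 m)).
It also fails if it takes over 54 s, if anything falls off the work surface, if the arm or the gripper's body presses on something with over 40 N, if the wrist force passes 120 N, or if a joint passes its speed limit or range.

## Working session

There is one attempt and no reset: what is moved stays moved. The work goes in short steps, Python scripts to look and compute and a shell command to move; the robot and the scene stay as the last step left them, time stands still between calls to the robot, and variables do not carry over. Pictures are saved under pics/ and viewed, at most 10 in all, crops included, and the job is handed in when it is done.

```bash
mkdir -p pics; cat > h.py <<'E'
import numpy as np, cv2
from station import arm
def cloud(cam,d):
    c=arm.get_calibration(cam);K,R,t=map(np.array,(c["mtx"],c["R"],c["t"]))
    v,u=np.indices(d.shape);p=np.stack([(u-K[0,2])/K[0,0]*d,(v-K[1,2])/K[1,1]*d,d],-1)
    return (p-t.ravel())@R
E
python3 - <<'E'
from h import *
for c in("scene","top"):
    im,d=arm.grab_frame(c);np.save(c+"_d.npy",d);np.save(c+"_i.npy",im)
    cv2.imwrite(f"pics/{c}0.png",im[...,::-1])
    P=cloud(c,d)
    for n in("bottle_tall","bottle_mid","bottle_small","conical","straight","call_top"):
        for r in arm.trace(n,c)[:5]:
            m=r["mask"]&(d>0);p=P[m]
            if len(p)==0: print(c,n,r["extent"]);continue
            zt=np.percentile(p[:,2],97);q=p[p[:,2]>zt-.008]
            print(c,n,round(r["score"],2),np.round(r["extent"]),"ztop",zt.round(3),"topc",((q.min(0)+q.max(0))/2)[:2].round(3),q.mean(0).round(3),len(q))
s=arm.get_state();print(s["t"],s["eef_pos"],s["ee_rot"],s["force"],s["width"])
E
```

```text
scene bottle_tall 0.59 [230. 127.  23.  46.] ztop 0.121 topc [0.621 0.267] [0.618 0.264 0.12 ] 103
scene bottle_mid 0.73 [302. 194.  21.  40.] ztop 0.11 topc [ 0.643 -0.039] [ 0.642 -0.04   0.108] 147
scene bottle_small 0.61 [251. 158.  23.  37.] ztop 0.097 topc [0.622 0.137] [0.621 0.136 0.095] 86
scene bottle_small 0.53 [297. 192.  28.  42.] ztop 0.11 topc [ 0.643 -0.039] [ 0.642 -0.04   0.108] 147
scene conical 0.79 [261. 284.  32.  47.] ztop 0.102 topc [ 0.435 -0.197] [ 0.437 -0.195  0.1  ] 113
scene conical 0.24 [298. 192.  31.  44.] ztop 0.11 topc [ 0.643 -0.039] [ 0.642 -0.04   0.108] 147
scene straight 0.87 [174. 145.  21.  30.] ztop 0.067 topc [0.467 0.341] [0.468 0.343 0.064] 100
scene straight 0.17 [253. 162.  19.  32.] ztop 0.097 topc [0.621 0.137] [0.619 0.135 0.095] 78
scene call_top 0.66 [257. 157.  21.  39.] ztop 0.097 topc [0.622 0.137] [0.621 0.136 0.095] 87
scene call_top 0.5 [195. 192.  16.  11.] ztop 0.022 topc [0.453 0.182] [0.453 0.181 0.019] 114
scene call_top 0.46 [234. 192.  12.   9.] ztop 0.021 topc [0.54  0.137] [0.539 0.136 0.019] 111
scene call_top 0.44 
[... 384 characters left out ...]
l 0.63 [212. 146.  18.  26.] ztop 0.099 topc [0.623 0.139] [0.623 0.138 0.096] 112
top conical 0.95 [336. 216.  23.  25.] ztop 0.101 topc [ 0.436 -0.195] [ 0.436 -0.196  0.1  ] 44
top straight 0.84 [126. 201.  32.  24.] ztop 0.068 topc [0.469 0.339] [0.471 0.343 0.066] 85
top call_top 0.67 [232. 217.  11.  16.] ztop 0.023 topc [0.447 0.091] [0.447 0.091 0.02 ] 140
top call_top 0.47 [215. 180.  14.  16.] ztop 0.024 topc [0.541 0.137] [0.541 0.138 0.02 ] 134
top call_top 0.42 [196. 216.  12.  16.] ztop 0.023 topc [0.454 0.184] [0.454 0.183 0.02 ] 117
0.7 [0.20451432 0.64325463 0.24541607] [-3.14151888e+00  1.77304664e-05 -3.07805294e-01] [-0.28691089  0.38919179 -0.01771529] 0.0877417097058782
```

View pics/scene0.png

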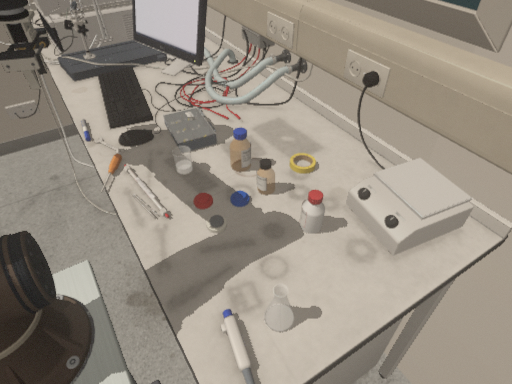

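View pics/top0.png

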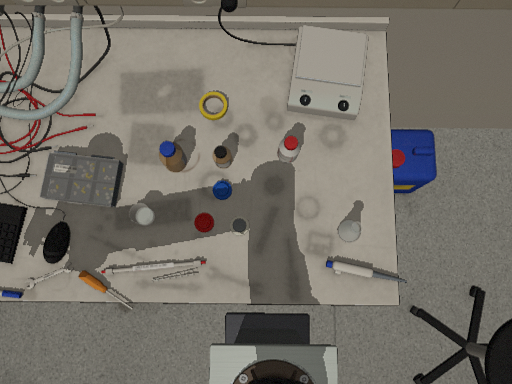

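Scene view: three bottles, brown with blue cap (240,150), brown with black cap (265,177) and white with red cap (313,212). Measured tops are 0.123, 0.098 and 0.110 m, so the blue-cap one is tallest. There are also the flask (280,312), the beaker (183,160) and three buttons: red (203,201), blue (241,199) and grey/white (216,222). Top view shows blue cap (167,148), flask (349,230) and white button (239,225).

Next I check these choices in one crop and work out the moves.

```bash
python3 - <<'E'
from h import *
im=np.load("scene_i.npy")[120:340,170:335];cv2.imwrite("pics/c1.png",cv2.resize(im[...,::-1],None,fx=2.7,fy=2.7,interpolation=cv2.INTER_CUBIC))
s=arm.get_state();y=s["ee_rot"][2];p=np.array(s["eef_pos"])
A=np.array([[np.cos(y),np.sin(y),0],[np.sin(y),-np.cos(y),0],[0,0,-1]])
for t in([.622,.267,.24],[.622,.267,.166],[.436,-.196,.24],[.436,-.196,.146],[.447,.091,.24],[.447,.091,.06]):
    d=A@(np.array(t)-p)/.025;print(t,d.round(2));p=np.array(t)
# mouth of flask in top & scene: high points
for c in("scene","top"):
    P=cloud(c,np.load(c+"_d.npy"))
    for x0,y0,lo in((.436,-.196,.09),(.622,.267,.112),(.447,.091,.017)):
        q=P[(np.hypot(P[...,0]-x0,P[...,1]-y0)<.03)&(P[...,2]>lo)&(P[...,2]<.14)]
        print(c,len(q),np.percentile(q,[3,50,97],axis=0).round(3).tolist())
E
```

```text
[0.622, 0.267, 0.24] [20.47  9.28  0.22]
[0.622, 0.267, 0.166] [0.   0.   2.96]
[0.436, -0.196, 0.24] [-1.48 19.9  -2.96]
[0.436, -0.196, 0.146] [0.   0.   3.76]
[0.447, 0.091, 0.24] [ -3.06 -11.07  -3.76]
[0.447, 0.091, 0.06] [0.  0.  7.2]
scene 139 [[0.422, -0.209, 0.091], [0.437, -0.194, 0.1], [0.448, -0.184, 0.103]]
scene 111 [[0.604, 0.25, 0.113], [0.617, 0.263, 0.12], [0.636, 0.283, 0.122]]
scene 120 [[0.43, 0.074, 0.018], [0.445, 0.089, 0.02], [0.46, 0.105, 0.023]]
top 62 [[0.423, -0.209, 0.091], [0.438, -0.201, 0.1], [0.449, -0.184, 0.105]]
top 187 [[0.606, 0.251, 0.115], [0.622, 0.267, 0.121], [0.639, 0.283, 0.125]]
top 132 [[0.431, 0.075, 0.017], [0.446, 0.091, 0.02], [0.462, 0.104, 0.023]]
```

View pics/c1.png

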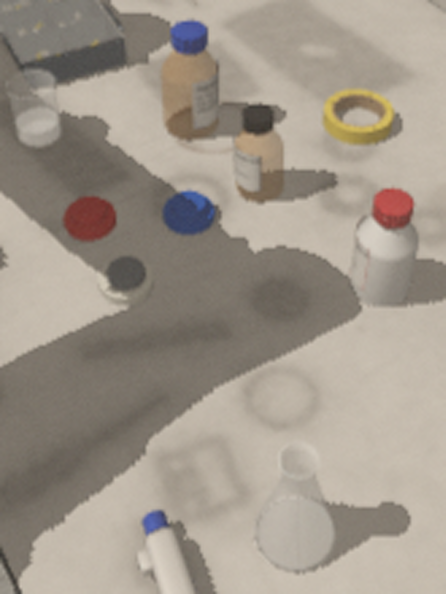

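The crop shows a blue-cap tall bottle (190,80), a grey button in a white housing (125,278) and the flask mouth (298,460), so the choices hold. First move: above the tall bottle, at height.

```bash
python3 -m crank '[[[1,0.4,0],[2.8,1.3,0],[4.6,2.1,0],[6.4,2.9,0],[8.2,3.7,0],[10,4.5,0],[11.8,5.3,0],[13.6,6.2,0],[15.4,7,0],[17.2,7.8,0],[19,8.6,0.1],[20,9.1,0.2]]]' 0.9 5 || python3 -m crank '[[[1,0.4,0,0],[2.8,1.3,0,0],[4.6,2.1,0,0],[6.4,2.9,0,0],[8.2,3.7,0,0],[10,4.5,0,0],[11.8,5.3,0,0],[13.6,6.2,0,0],[15.4,7,0,0],[17.2,7.8,0,0],[19,8.6,0.1,0],[20,9.1,0.2,0]]]' 0.9 5
```

```text
t: 2.2
eef_pos: [0.6137, 0.2721, 0.2403]
ee_rot: [3.141, -0.0, -0.31]
force: [0.1, 1.4, 0.2]
width: 0.0088
gripper_force: 0.0invalid input
```

```bash
python3 -m crank '[[[0.4,0.15,0,0],[0.4,0.15,1,0],[0.4,0.15,2,0],[0.4,0.15,2.8,0],[0.4,0.15,2.8,0],[0.4,0.15,2.8,0],[0.4,0.15,2.8,0],[0.4,0.15,2.8,0],[0.4,0.15,2.8,0],[0.4,0.15,2.8,0],[0.4,0.15,2.8,0],[0.4,0.15,2.8,0]]]'; python3 -m crank '[[[0,0,0,0],[0,0,0,0],[0,0,0,0],[0,0,0,0],[0,0,0,0],[0,0,0,0],[0,0,0,0],[0,0,0,0],[0,0,0,0],[0,0,0,0],[0,0,0,0],[0,0,0,0]]]'
```

```text
t: 3.7
eef_pos: [0.6205, 0.2683, 0.1703]
ee_rot: [3.141, 0.0, -0.308]
force: [-0.6, 0.2, -0.3]
width: 0.0089
gripper_force: 0.0
t: 5.2
eef_pos: [0.6205, 0.2684, 0.1704]
ee_rot: [3.142, 0.0, -0.308]
force: [-0.8, -0.3, -0.5]
width: 0.0092
gripper_force: 0.0
```

```bash
python3 -m crank '[[[0,0,0,0],[0,0,0,0],[0,0,0,0],[0,0,0,0],[0,0,0,0],[0,0,0,0],[0,0,-1,0],[0,0,-2.4,0],[0,1,-2.8,0],[-0.2,2.8,-2.8,0],[-0.3,4.6,-2.8,0],[-0.4,6.2,-2.8,0]]]'; python3 -m crank '[[[-0.1,1.6,0,0],[-0.2,3.4,0,0],[-0.3,5.2,0,0],[-0.5,7,0,0],[-0.6,8.8,0,0],[-0.7,10.5,0,0],[-0.9,12,0,0],[-1,13,0,0],[-1,13.7,0,0],[-1,13.7,0,0],[-1,13.7,0.5,0],[-1,13.7,1,0]]]'
```

```text
t: 6.7
eef_pos: [0.5625, 0.1215, 0.24]
ee_rot: [3.141, 0.001, -0.308]
force: [1.0, -0.2, 0.4]
width: 0.0084
gripper_force: 0.0
t: 8.2
eef_pos: [0.4361, -0.1946, 0.2142]
ee_rot: [-3.141, 0.001, -0.307]
force: [0.2, 0.7, 0.2]
width: 0.0087
gripper_force: 0.0
```

Over the flask. Lowering to z of about 0.146 and dwelling.

```bash
python3 -m crank '[[[0,0,0.8,0],[0,0,1.7,0],[0,0,2.6,0],[0,0,2.6,0],[0,0,2.6,0],[0,0,2.6,0],[0,0,2.6,0],[0,0,2.6,0],[0,0,2.6,0],[0,0,2.6,0],[0,0,2.6,0],[0,0,2.6,0]]]'; python3 -m crank '[[[0,0,0,0],[0,0,0,0],[0,0,0,0],[0,0,0,0],[0,0,0,0],[0,0,0,0],[0,0,0,0],[0,0,0,0],[0,0,0,0],[0,0,0,0],[0,0,0,0],[0,0,0,0]]]'; python3 -m crank '[[[0,0,0,0],[0,0,0,0],[0,0,0,0],[0,0,0,0],[0,0,-1,0],[0,0,-2.4,0],[0,0,-3.6,0],[-0.3,-1,-3.6,0],[-0.7,-2.5,-3.6,0],[-1.1,-4,-3.6,0],[-1.5,-5.5,-3.6,0],[-1.9,-7,-3.6,0]]]'
```

```text
t: 9.7
eef_pos: [0.4364, -0.1952, 0.1503]
ee_rot: [3.142, 0.0, -0.308]
force: [0.5, -0.2, -0.4]
width: 0.0086
gripper_force: 0.0
t: 11.2
eef_pos: [0.4364, -0.1951, 0.1504]
ee_rot: [-3.142, -0.0, -0.308]
force: [0.4, -1.0, -0.1]
width: 0.0086
gripper_force: 0.0
t: 12.7
eef_pos: [0.444, -0.0128, 0.2405]
ee_rot: [-3.141, -0.0, -0.308]
force: [0.9, 0.2, 0.3]
width: 0.0087
gripper_force: 0.0
```

```bash
python3 -m crank '[[[-0.4,-1.4,0,0],[-0.8,-2.8,0,0],[-1.2,-4,0,0],[-1.2,-4,1,0],[-1.2,-4,2.5,0],[-1.2,-4,4,0],[-1.2,-4,5.4,0],[-1.2,-4,6.4,0],[-1.2,-4,7,0],[-1.2,-4,7.2,0],[-1.2,-4,7.2,0],[-1.2,-4,7.2,0]]]'
```

```text
t: 14.2
eef_pos: [0.4463, 0.0907, 0.061]
ee_rot: [-3.141, -0.001, -0.308]
force: [0.8, -0.4, 0.4]
width: 0.009
gripper_force: 0.0
```

```bash
python3 -m crank '[[[0,0,0.4,0],[0,0,0.7,0],[0,0,0.8,0],[0,0,0.9,0],[0,0,0.95,0],[0,0,1,0],[0,0,1,0],[0,0,1,0]]]'
```

```text
t: 15.2
eef_pos: [0.4456, 0.0902, 0.0354]
ee_rot: [3.141, 0.0, -0.308]
force: [-3.9, -1.2, 4.7]
width: 0.0087
gripper_force: 2.3
```

```bash
python3 -m crank '[[[0,0,0.05,0],[0,0,0.1,0],[0,0,0.15,0],[0,0,0.15,0]]]'
```

```text
t: 15.7
eef_pos: [0.4458, 0.0902, 0.0342]
ee_rot: [3.141, -0.001, -0.307]
force: [-17.5, -1.2, 48.4]
width: 0.0084
gripper_force: 24.3
```

Bottomed out, with the force up to 48 N, so the button is fully down. Drawing clear.

```bash
python3 -m crank '[[[0,0,-0.3,0],[0,0,-0.8,0],[0,0,-1.8,0],[0,0,-3.2,0],[0,0,-4.6,0],[0,0,-5.6,0],[0,0,-6,0],[0,0,-6,0],[0,0,-6,0],[0,0,-6,0]]]'; python3 - <<'E'
from h import *
im,d=arm.grab_frame("top");P=cloud("top",d);P0=cloud("top",np.load("top_d.npy"))
for n,x,y,lo in(("tall",.622,.267,.11),("mid",.644,-.037,.1),("small",.623,.138,.088),("con",.436,-.196,.09),("str",.469,.341,.055),("btn",.447,.091,.015)):
    for Q in(P0,P):
        q=Q[(np.hypot(Q[...,0]-x,Q[...,1]-y)<.035)&(Q[...,2]>lo)&(Q[...,2]<.14)]
        print(n,len(q),q.mean(0).round(3) if len(q) else "")
E
```

```text
t: 16.95
eef_pos: [0.4455, 0.0901, 0.1806]
ee_rot: [3.14, 0.001, -0.308]
force: [0.1, 0.1, 0.5]
width: 0.0087
gripper_force: 0.0
tall 195 [0.621 0.266 0.12 ]
tall 192 [0.622 0.267 0.12 ]
mid 149 [ 0.644 -0.038  0.108]
mid 149 [ 0.644 -0.038  0.108]
small 121 [0.622 0.138 0.096]
small 0 
con 62 [ 0.437 -0.198  0.1  ]
con 65 [ 0.437 -0.197  0.1  ]
str 108 [0.471 0.344 0.064]
str 31 [0.488 0.35  0.064]
btn 144 [0.447 0.091 0.02 ]
btn 0
```

```bash
python3 -c "
from station import arm
print(arm.job_done())"
```

```text
the job is handed in; nothing more can be done
None
```

I held the tool over the tallest bottle (blue cap) and then the conical flask for over two seconds each, pressed the white call button all the way down, drew clear and handed the job in at about 17 s; the tall and middle bottles and the flask had not moved, while the arm probably hid the small bottle, the button and part of the beaker in the last picture, so I couldn't check those.

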